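Index the model railway turntable to the shelter road and run the railcar in

ROBOT

A 6-joint arm with a two-finger parallel gripper is mounted at the origin on the work surface. World frame = base frame: x ahead of the robot, y to its left, z up, the work surface at z = 0. Lengths are in m, angles in rad, forces in N, time in s.
With the tool pointing down it reaches from about 0.3 to 0.875 m from the base axis. Payload 6.4 kg.
Tool frame: the origin (TCP) lies between the finger pads; the fingertips stand 19 mm ahead of it and the grasp point (between the pads) is the TCP (ctrl.tips_ahead is the z of the fingertips in the tool frame, in m); z points along the fingers, y is the line along which they close (so a half turn about z gives the same grasp; the last joint's range is limited). The gripper opens to 85 mm and grips with 20 to 120 N. Pads are 22 mm wide; open, the fingers measure 114 mm over their backs; the gripper's body (76 mm by 85 mm) begins 54 mm behind the grasp point. The pads swing forward as they close: fully open they stand 13 mm farther back than shut.
Start: joints at [-1.307, 0.181, 1.607, -0, 1.354, -0.206], TCP at [0.26, -0.513, 0.25] pointing down, gripper open.
Joint ranges: [-2.99, 2.99], [-0.89, 2.07], [0.3, 2.58], [-1.14, 4.28], [0, 2.63], [-3.12, 3.12]. Speed limits (rad/s): [2.57, 2.57, 3.01, 3.14, 3.14, 3.14].

INTERFACE

Orientations are given as a unit quaternion [w, x, y, z].
In Python, from bench import readout, vision, ctrl gives the robot as it stands.
- The arm moves only by the tool play_rows, never from a script. Its arguments are lists of equal length, an entry for each row: "xyz": the shift along the tool's x, y, z in mm, a list of three; "rot": the turn, a rotation vector about the tool's x, y, z in rad, a list of three; "grip": the opening, from 0 (shut) to 1 (fully open). In form: {"xyz": [[x, y, z], ...], "rot": [[rx, ry, rz], ...], "grip": [grip, ...]}. A call has exactly 10 rows; each row is the pose to reach, as a shift and turn from the pose commanded when the call began, along the tool's axes at that moment; what a row does not reach only later rows make up. A row lasts 1/8 s, in which the tool goes at most 62.5 mm and 10.7 degrees, less where a joint would pass 70% of its speed; a pose out of reach is approached as far as the arm can. A call with a gripper value outside its range is refused whole. The fingers move at their own pace and stop on an object; the grip force is fixed at half the most. Time passes only in rows, so rows that repeat a pose let the fingers close, or fill a call up. It gives the time, the measured TCP pose, the force, the opening and the grip force at its end, in the units of the state.
- readout.get_obs(): the state, without advancing time (a new reading comes with each control period).
- vision.camera(name): name is "scene" or "side" or "wrist"; returns a dict with "color" (420x560x3 uint8, red, green, blue), "depth" (420x560 float32, m along the optical axis (not along the pixel's ray), 0 where there is no reading), "camera_matrix" (3x3 intrinsics, pixels), "extrinsics" (4x4, takes a point from camera to world coordinates); the wrist camera has in their place "hand_eye" (4x4, takes a point from camera to tool coordinates, whose origin is the TCP and whose axes are the flange's). Camera axes: x right, y down, z forward; pixel columns grow to the right and rows downward; lengths in m; the calibration is good to about 2 mm. A picture is of the moment at which its call begins: read the wrist's pose just before it.
- ctrl.hand_in(): hands the job in; it is judged then, once.
The state is a dict: "time_s": time; "q": joint angles; "dq": joint speeds; "joint_efforts": joint torques, N m; "eef_pos": TCP position; "eef_rot": TCP orientation; "wrist_force": force on the tool from outside, world axes, zero at the start; "torque": the same for the moment, N m; "opening": opening from 0.0 (shut) to 1.0 (fully open); "grasp_force": force on a finger pad.
Only numpy, scipy, OpenCV 4.12 (cv2) and the standard library are available. Lean on these libraries where they do the work, as an engineer would, in place of code of your own. Each camera call takes 0.05 s, during which the arm holds its last target. There are 200 camera calls.

TASK

Push the turntable bridge round anticlockwise, seen from above (the brass hand post on it is there for that), until it clicks home in the very next index position, in line with the shelter road, with the red railcar riding on it. Then push the railcar straight ahead off the bridge, keeping it on the rails, into the shelter until you feel it come gently up against the sprung buffer stop, and leave it resting against the stop. Be gentle with bridge and stop, do not carry the bridge past the click, and leave the goods wagon, the little hut and the hand controller alone.

Things in the scene. Friction and masses are not known exactly. Their poses are not given: they have to be found in the camera images.
- yard: Fixed green baseboard, 340 x 540 mm, top 34 mm above the table, with a round pit (radius 124 mm) and three tracks leaving it, rail tops 39 mm above the table. Origin: on the turntable's vertical axis at table-top height. +y points along the middle of the shelter road, the target road, z up. The other two roads leave the pit 0.698 rad (40 deg) either side of +y.
- bridge: Planked turntable bridge, 76 x 232 mm, deck top 34 mm above the table, turning about the yard's origin axis. Origin on that axis at table-top height; +y along the bridge to its nose. It starts clicked in at the road 0.698 rad clockwise of the shelter road and must turn 0.698 rad anticlockwise (from above). On its +x side, at x 38 to 72 mm, y -20 to 20 mm, a grey cabin 44 mm tall above the deck.
- bridge_nose (a point): Middle of the bridge's nose end, 116 mm from the axis along its +y, 39 mm above the table. Below it a sprung roller clicks between two pins at each road (index positions, exactly in line). At the post: 4 to 8 N to break out, under 2 N between, again 4 to 8 N from 0.06 rad short, easing off until at 0.025 rad short the bridge runs home by itself, away from the pusher. As much push again carries it past.
- post (a point): Brass hand post for turning the bridge, upright, 12 mm diameter, 38 mm tall above the deck. This point: its axis at half height, 53 mm above the table, at x -52, y -85 mm in the bridge's frame. Push it in the bridge's +x direction from its -x side, which is free; the railcar's side is 18 mm from it on the other side. More than 12 N on it is rough.
- railcar: Red and cream two-axle model railcar, 150 mm long over its bumper beams (along its y), 56 mm wide, 62 mm tall, 0.3 to 0.55 kg. Its geared wheels do not roll but slide on the rails with 1.5 to 4 N. Flanges keep it on the track. Origin: its middle at rail-top height; +y to its front. It starts on the bridge facing the nose, its middle within 10 mm of the turntable axis.
- railcar_tail (a point): Middle of the railcar's rear, in line with the bumper beam's face, 75 mm behind the car's middle and 31 mm above the rail tops. The beam (52 mm wide) is 17 to 27 mm above the rails; the flat end wall, set 4 mm farther forward, 20 to 60 mm above them. Push here along the car's +y.
- shelter: Wooden engine shelter over the end of the shelter road, fixed on the board, 96 mm wide, 122 mm deep, ridge about 107 mm above the board; origin and axes as the yard's. Hidden inside, a red sprung buffer stop is clipped on the rails; the railcar's beam meets it 65 to 95 mm behind the doorway. It gives up to 4 mm at 1.5 N per mm, then is rigid; more than 10 N on it is rough.
- doorway (a point): Middle of the shelter's doorway at rail-top height, 225 mm from the turntable axis along the yard's +y. The opening is 88 mm wide and 77 mm high above the rails. With the railcar at the stop its tail stays 55 to 85 mm outside, clear of the bridge.
- wagon: Brown open goods wagon, 92 x 52 x 45 mm, on the third road, 0.698 rad anticlockwise of the shelter road. Leave alone. Origin: its middle at rail-top height.
- hut: Small cream model hut with a red-brown roof, 50 x 70 x 60 mm, right of the shelter as seen along the road. Leave alone. Origin under its middle.
- controller: Grey hand controller with a black knob, 62 x 110 x 34 mm, lying on the board left of the shelter. Leave alone. Origin under its middle.

How it is judged:
By the outcome, as a careful person would: the job done as asked, in the order asked, and still so for the second after the job is handed in, with the robot touching nothing.
It also fails if it takes over 66 s, if anything falls off the work surface, if the arm or the gripper's body presses on something with over 40 N, if the wrist force passes 120 N, or if a joint passes its speed limit or range.

## Working session

There is one attempt and no reset: what is moved stays moved. The work goes in short steps, Python scripts to look and compute and a tool call to move; the robot and the scene stay as the last step left them, time stands still between calls to the robot, and variables do not carry over. Pictures are saved under pics/ and viewed, at most 10 in all, crops included, and the job is handed in when it is done.

Besides the shell and the picture viewer there is one more tool, called after "Request:" by a JSON object that holds its "op" and its "data", one argument or row to a line. play_rows: Moves the arm, as the interface text tells. Its arguments: {"type":"object","properties":{"xyz":{"type":"array","items":{"type":"array","items":{"type":"number"}}},"rot":{"type":"array","items":{"type":"array","items":{"type":"number"}}},"grip":{"type":"array","items":{"type":"number"}}},"required":["xyz","rot","grip"]}

```bash
mkdir -p pics
python3 - <<'E'
from bench import readout, vision, ctrl
import cv2,numpy as np
o=readout.get_obs(); print(o['time_s'],o['eef_pos'],o['eef_rot'],o['wrist_force'],ctrl.tips_ahead)
for n in("scene","side"):
    c=vision.camera(n); np.savez(f"{n}0.npz",**c); cv2.imwrite(f"pics/{n}0.png",c["color"][...,::-1])
    print(n,c["camera_matrix"].tolist(),np.round(c["extrinsics"],3).tolist())
E
```

```text
0.0 [ 0.26018978 -0.51218737  0.24935912] [-8.93930070e-04  9.72542098e-01  2.32725305e-01 -1.30740921e-05] [ 0.0793197  -0.32349157  0.00332552] 0.019
scene [[431.063877324708, 0.0, 279.47171954534105], [0.0, 431.063877324708, 206.41545541259177], [0.0, 0.0, 1.0]] [[-0.528, 0.57, -0.63, 1.101], [0.849, 0.372, -0.375, 0.303], [0.021, -0.733, -0.68, 0.673], [0.0, 0.0, 0.0, 1.0]]
side [[383.81196240317803, 0.0, 282.0575758639016], [0.0, 383.81196240317803, 205.76948863480666], [0.0, 0.0, 1.0]] [[-0.903, -0.32, 0.286, 0.394], [-0.43, 0.659, -0.618, 0.428], [0.009, -0.681, -0.733, 0.565], [0.0, 0.0, 0.0, 1.0]]
```

View pics/scene0.png

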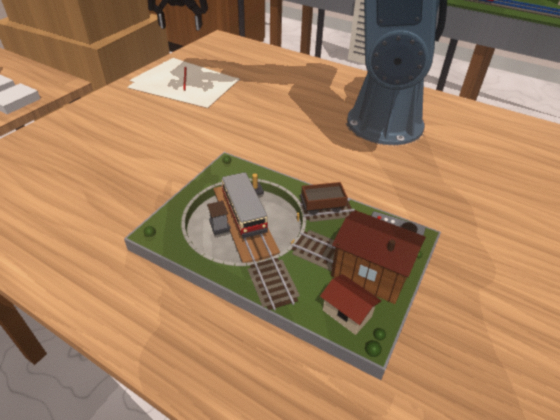

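View pics/side0.png

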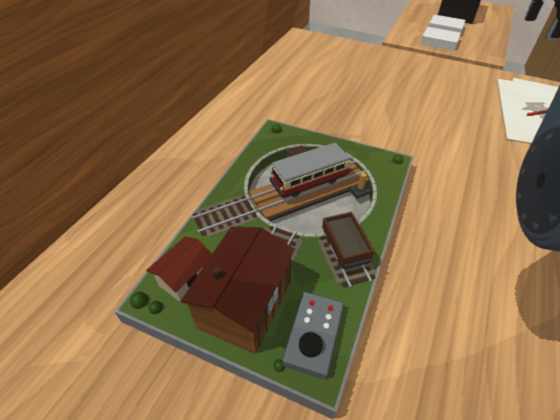

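The scene view shows the pit at about (245,220), the post at (255,181), and the shelter at (378,255). In the side view the post is at (363,178) and the shelter at (243,285).

```bash
cat > h.py <<'E'
import numpy as np,cv2
from scipy.optimize import least_squares
def ray(c,uv):
    K=c["camera_matrix"];T=c["extrinsics"];uv=np.atleast_2d(uv).astype(float)
    d=np.c_[(uv-K[:2,2])/np.array([K[0,0],K[1,1]]),np.ones(len(uv))]@T[:3,:3].T
    return T[:3,3],d
def plane(c,uv,z):
    o,d=ray(c,uv);return o+d*((z-o[2])/d[:,2])[:,None]
def cross(c1,u1,c2,u2):
    o1,d1=ray(c1,u1);o2,d2=ray(c2,u2);d1=d1[0];d2=d2[0]
    s=np.linalg.lstsq(np.c_[d1,-d2],o2-o1,rcond=None)[0];p=o1+s[0]*d1;q=o2+s[1]*d2
    return (p+q)/2,np.linalg.norm(p-q)
E
python3 - <<'E'
from h import *
C={n:dict(np.load(n+"0.npz")) for n in("scene","side")}
ap={"scene":(245,221),"side":(312,190)}
pk={}
for n,c in C.items():
    hsv=cv2.cvtColor(c["color"],cv2.COLOR_RGB2HSV)
    g=cv2.inRange(hsv,(35,60,25),(60,255,190)); g=cv2.morphologyEx(g,cv2.MORPH_OPEN,np.ones((3,3)))
    k,l,s,_=cv2.connectedComponentsWithStats(g); 
    cs,_=cv2.findContours(g,cv2.RETR_LIST,cv2.CHAIN_APPROX_NONE)
    cs=[x for x in cs if cv2.contourArea(x)>60]
    P=plane(c,np.vstack(cs)[:,0],.034)[:,:2]
    c0=plane(c,ap[n],.034)[0,:2]
    near=P[np.linalg.norm(P-c0,axis=1)<.45]
    r=cv2.minAreaRect((near*1000).astype(np.float32)); print(n,"rect",r,cv2.boxPoints(r).round().tolist())
    rr=np.linalg.norm(near-c0,axis=1); q=near[(rr>.105)&(rr<.15)]
    f=least_squares(lambda p:np.hypot(q[:,0]-p[0],q[:,1]-p[1])-p[2],[*c0,.128],loss="soft_l1",f_scale=.002)
    print(" circle",f.x.round(4),len(q),np.median(abs(f.fun)).round(4))
    y=cv2.inRange(hsv,(15,140,90),(32,255,255)); x,yy=ap[n]
    k,l,s,ce=cv2.connectedComponentsWithStats(y)
    for i in range(1,k):
        if s[i,4]>8 and np.hypot(*(ce[i]-ap[n]))<90: print(" brass",s[i],ce[i].round(1))
E
```

```text
scene rect ((576.0805053710938, 5.290069580078125), (337.3973693847656, 537.9413452148438), 2.3846817016601562) [[396.0, 267.0], [419.0, -270.0], [756.0, -256.0], [733.0, 281.0]]
 circle [ 0.5772 -0.0939  0.1354] 256 0.0014
 brass [252 173   6  15  62] [254.5 179.4]
 brass [297 212   3   7  13] [298.2 215.1]
side rect ((573.0941162109375, 4.326629638671875), (339.69091796875, 540.5283203125), 2.293182849884033) [[393.0, 268.0], [414.0, -273.0], [754.0, -259.0], [732.0, 281.0]]
 circle [ 0.5747 -0.0928  0.1333] 378 0.004
 brass [349 164  12  11  56] [354.3 169. ]
 brass [340 173  29  16 190] [356.8 180.9]
 brass [249 185  25  10  73] [260.3 189.7]
 brass [332 184   8   6  20] [335.8 186.6]
 brass [264 189  62  29 302] [292.2 204.1]
 brass [327 190   7   5  11] [330.  192.4]
 brass [254 192  29  17 186] [266.7 199. ]
```

Run:
```python
import cv2,numpy as np
a=cv2.imread("pics/scene0.png")[150:270,170:350];b=cv2.imread("pics/side0.png")[110:240,190:390]
cv2.imwrite("pics/crop0.png",np.vstack([cv2.resize(a,(450,300),interpolation=cv2.INTER_CUBIC),cv2.resize(b,(450,292),interpolation=cv2.INTER_CUBIC)]))
```

```text
(no output)
```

View pics/crop0.png

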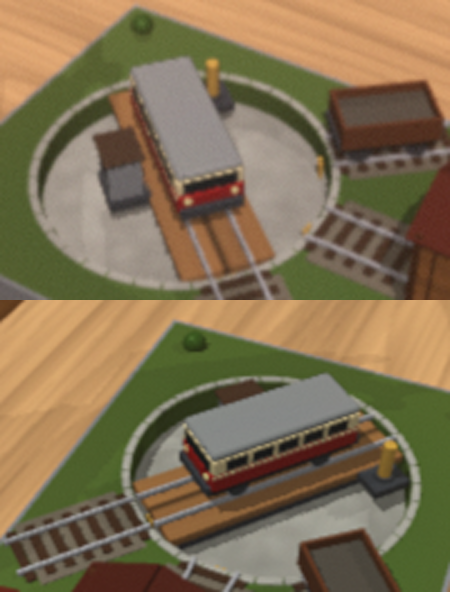

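```bash
cat >> h.py <<'E'
from scipy.spatial.transform import Rotation as R
O=np.array([.577,-.0935]);PSI=.0405
def W(b,yaw=PSI): # yard/bridge-frame mm -> world xy
    c,s=np.cos(yaw),np.sin(yaw);return O+np.array([[c,-s],[s,c]])@np.array(b)/1000
def rel(o,p,yaw): # shift (mm) and rz in tool axes to bring tcp to p, tool x at world yaw
    q=np.array(o['eef_rot']);r=R.from_quat(q[[1,2,3,0]])
    t=R.from_euler('z',yaw)*R.from_euler('x',np.pi)
    return (r.inv().apply(np.array(p)-o['eef_pos'])*1000).round(1),(r.inv()*t).as_rotvec().round(3)
E
python3 - <<'E'
from h import *
from bench import readout
C={n:dict(np.load(n+"0.npz")) for n in("scene","side")}
print("post top tri",cross(C["scene"],(254.8,174.3),C["side"],(362.9,173.2)))
print("z72",plane(C["scene"],(254.8,174.3),.072),plane(C["side"],(362.9,173.2),.072))
b=PSI-.698
print("model",W((-52,-85),b),"final",W((-52,-85)))
o=readout.get_obs();p=W((-84,-85),b);print(p,rel(o,[*p,.25],b))
E
```

```text
post top tri (array([ 0.48465512, -0.13072665,  0.07204711]), np.float64(0.0014592939063528209))
z72 [[ 0.48530568 -0.12990224  0.072     ]] [[ 0.4845923  -0.13185437  0.072     ]]
model [ 0.48389393 -0.12900014] final [ 0.5284842  -0.18053572]
[ 0.45856521 -0.10944366] (array([ 359.2, -269.4,    0. ]), array([-2.000e-03,  1.000e-03,  1.127e+00]))
```

Request:
{"op": "play_rows", "data": {
  "xyz": [
    [40,-30,0],
    [80,-60,0],
    [120,-90,0],
    [160,-120,0],
    [200,-150,0],
    [240,-180,0],
    [280,-210,0],
    [320,-240,0],
    [359,-269,0],
    [359,-269,0]
  ],
  "rot": [
    [0,0,0.125],
    [0,0,0.25],
    [0,0,0.376],
    [0,0,0.5],
    [0,0,0.626],
    [0,0,0.75],
    [0,0,0.876],
    [0,0,1.0],
    [0,0,1.127],
    [0,0,1.127]
  ],
  "grip": [0,0,0,0,0,0,0,0,0,0]
}}

```text
time_s: 1.35
eef_pos: [0.4592, -0.1075, 0.25]
eef_rot: [-0.0, 0.947, -0.321, -0.0]
wrist_force: [0.7, -0.2, -0.0]
opening: -0.008
grasp_force: 0.0
```

Run:
```python
from h import *
from bench import readout
o=readout.get_obs();b=PSI-.698;p=W((-84,-85),b);print(o['eef_pos'],o['opening'],o['wrist_force'],rel(o,[*p,.067],b))
```

```text
[ 0.45918994 -0.10749967  0.24995668] -0.007981346262350716 [ 0.65077569 -0.21660024 -0.02871613] (array([  0.9,   2. , 183. ]), array([-0.   ,  0.001,  0.004]))
```

Request:
{"op": "play_rows", "data": {
  "xyz": [
    [0,1,30],
    [0,1,60],
    [0,1,90],
    [0,1,115],
    [0,1,135],
    [0,1,150],
    [0,1,165],
    [0,1,175],
    [0,1,183],
    [0,1,183]
  ],
  "rot": [
    [0,0,0],
    [0,0,0],
    [0,0,0],
    [0,0,0],
    [0,0,0],
    [0,0,0],
    [0,0,0],
    [0,0,0],
    [0,0,0],
    [0,0,0]
  ],
  "grip": [0,0,0,0,0,0,0,0,0,0]
}}

```text
time_s: 2.6
eef_pos: [0.4578, -0.111, 0.0669]
eef_rot: [-0.0, 0.947, -0.323, -0.0]
wrist_force: [0.1, -0.3, 0.4]
opening: -0.0
grasp_force: 0.0
```

Run:
```python
from h import *
from bench import readout,vision
o=readout.get_obs();b=PSI-.698;p=W((-69,-85),b);print(o['eef_pos'],o['wrist_force'],rel(o,[*p,.067],b))
a=vision.camera("scene")["color"][140:260,170:350,::-1];s=vision.camera("side")["color"][100:230,230:430,::-1]
cv2.imwrite("pics/crop1.png",np.vstack([cv2.resize(a,(450,300),interpolation=cv2.INTER_CUBIC),cv2.resize(s,(450,292),interpolation=cv2.INTER_CUBIC)]))
```

```text
[ 0.45779666 -0.11097216  0.0668727 ] [ 0.13966048 -0.29681983  0.3622801 ] (array([14.7, -1.7, -0.1]), array([0.   , 0.001, 0.   ]))
```

View pics/crop1.png

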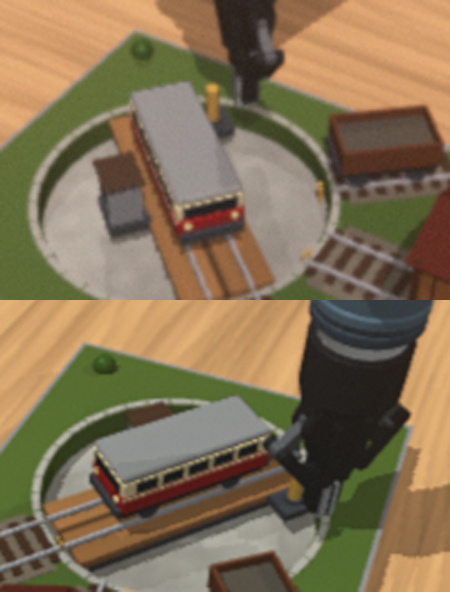

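The gripper is down with the finger about 15 mm from the post on its free side: finger at (248,95) and post at (213,100) in the crop. Next I approach slowly until contact.

Request:
{"op": "play_rows", "data": {
  "xyz": [
    [3,-1,0],
    [6,-2,0],
    [9,-2,0],
    [11,-2,0],
    [12,-2,0],
    [12.5,-2,0],
    [13,-2,0],
    [13.5,-2,0],
    [14,-2,0],
    [14,-2,0]
  ],
  "rot": [
    [0,0,0],
    [0,0,0],
    [0,0,0],
    [0,0,0],
    [0,0,0],
    [0,0,0],
    [0,0,0],
    [0,0,0],
    [0,0,0],
    [0,0,0]
  ],
  "grip": [0,0,0,0,0,0,0,0,0,0]
}}

```text
time_s: 3.95
eef_pos: [0.4704, -0.1181, 0.0673]
eef_rot: [0.0, 0.946, -0.323, 0.0]
wrist_force: [-0.2, -0.3, -0.0]
opening: -0.0
grasp_force: 0.0
```

Request:
{"op": "play_rows", "data": {
  "xyz": [
    [0.3,0,0],
    [0.6,0,0],
    [0.9,0,0],
    [1.2,0,0],
    [1.5,0,0],
    [1.8,0,0],
    [2.1,0,0],
    [2.4,0,0],
    [2.7,0,0],
    [2.7,0,0]
  ],
  "rot": [
    [0,0,0],
    [0,0,0],
    [0,0,0],
    [0,0,0],
    [0,0,0],
    [0,0,0],
    [0,0,0],
    [0,0,0],
    [0,0,0],
    [0,0,0]
  ],
  "grip": [0,0,0,0,0,0,0,0,0,0]
}}

```text
time_s: 5.2
eef_pos: [0.4713, -0.1191, 0.0669]
eef_rot: [-0.0, 0.947, -0.323, -0.002]
wrist_force: [-5.7, 2.3, 5.3]
opening: -0.003
grasp_force: 3.4
```

Request:
{"op": "play_rows", "data": {
  "xyz": [
    [0,0,-0.5],
    [0.2,0.2,-0.5],
    [0.4,0.3,-0.5],
    [0.5,0.4,-0.5],
    [0.6,0.5,-0.5],
    [0.7,0.6,-0.5],
    [0.8,0.6,-0.5],
    [0.9,0.7,-0.5],
    [1.0,0.8,-0.5],
    [1.0,0.8,-0.5]
  ],
  "rot": [
    [0,0,0],
    [0,0,-0.002],
    [0,0,-0.004],
    [0,0,-0.006],
    [0,0,-0.007],
    [0,0,-0.008],
    [0,0,-0.009],
    [0,0,-0.01],
    [0,0,-0.012],
    [0,0,-0.012]
  ],
  "grip": [0,0,0,0,0,0,0,0,0,0]
}}

```text
time_s: 6.45
eef_pos: [0.4715, -0.1203, 0.0671]
eef_rot: [-0.0, 0.948, -0.317, -0.002]
wrist_force: [-5.8, 2.1, 1.3]
opening: -0.002
grasp_force: 2.8
```

Request:
{"op": "play_rows", "data": {
  "xyz": [
    [0.4,0.3,0],
    [0.9,0.7,0],
    [1.3,1.0,0],
    [1.7,1.3,0],
    [2.2,1.7,0],
    [2.6,2.0,0],
    [3.0,2.4,0],
    [3.5,2.7,0],
    [3.9,3.0,0],
    [4.3,3.4,0]
  ],
  "rot": [
    [0,0,-0.005],
    [0,0,-0.01],
    [0,0,-0.015],
    [0,0,-0.02],
    [0,0,-0.025],
    [0,0,-0.03],
    [0,0,-0.035],
    [0,0,-0.04],
    [0,0,-0.045],
    [0,0,-0.05]
  ],
  "grip": [0,0,0,0,0,0,0,0,0,0]
}}

```text
time_s: 7.7
eef_pos: [0.4742, -0.1263, 0.0678]
eef_rot: [0.0, 0.956, -0.293, 0.0]
wrist_force: [0.1, 0.9, -0.1]
opening: -0.002
grasp_force: 0.2
```

```bash
cat >> h.py <<'E'
def ang(o): # angle of TCP around axis relative to clicked target, with pusher at bridge (-69,-85)
    d=np.array(o['eef_pos'][:2])-O; a=np.arctan2(d[1],d[0])-PSI-np.arctan2(-85,-69)
    return (a+np.pi)%(2*np.pi)-np.pi, np.linalg.norm(d)
E
python3 - <<'E'
from h import *
from bench import readout
o=readout.get_obs();print(ang(o),np.hypot(69,85),o['wrist_force'])
q=np.array(o['eef_rot']);r=R.from_quat(q[[1,2,3,0]]);x=r.apply([1,0,0]);print("tool yaw rel final",np.arctan2(x[1],x[0])-PSI)
E
```

```text
(np.float64(-0.6201197978723023), np.float64(0.10788973608752364)) 109.48059188732951 [ 0.05799145  0.94139695 -0.1035076 ]
tool yaw rel final -0.6353832806044558
```

Request:
{"op": "play_rows", "data": {
  "xyz": [
    [2.3,1.8,0],
    [4.7,3.5,0],
    [7.1,5.1,0],
    [9.6,6.7,0],
    [12.1,8.2,0],
    [14.6,9.7,0],
    [17.2,11.1,0],
    [19.8,12.4,0],
    [22.4,13.6,0],
    [25.1,14.8,0]
  ],
  "rot": [
    [0,0,-0.027],
    [0,0,-0.054],
    [0,0,-0.081],
    [0,0,-0.108],
    [0,0,-0.135],
    [0,0,-0.162],
    [0,0,-0.189],
    [0,0,-0.216],
    [0,0,-0.243],
    [0,0,-0.27]
  ],
  "grip": [0,0,0,0,0,0,0,0,0,0]
}}

```text
time_s: 8.95
eef_pos: [0.4867, -0.1529, 0.0678]
eef_rot: [0.0, 0.987, -0.161, -0.0]
wrist_force: [-3.3, -1.3, -0.1]
opening: -0.004
grasp_force: 1.0
```

Run:
```python
from h import *
from bench import readout
o=readout.get_obs();print(ang(o),np.hypot(69,85),o['wrist_force'])
q=np.array(o['eef_rot']);r=R.from_quat(q[[1,2,3,0]]);x=r.apply([1,0,0]);print("tool yaw rel final",np.arctan2(x[1],x[0])-PSI)
```

```text
(np.float64(-0.3479608024326848), np.float64(0.10806040388551501)) 109.48059188732951 [-3.34698431 -1.30840934 -0.09289051]
tool yaw rel final -0.3639539314905319
```

Request:
{"op": "play_rows", "data": {
  "xyz": [
    [2.3,1.8,0],
    [4.7,3.5,0],
    [7.1,5.1,0],
    [9.6,6.7,0],
    [12.1,8.2,0],
    [14.6,9.7,0],
    [17.2,11.1,0],
    [19.8,12.4,0],
    [21.1,13.0,0],
    [22.4,13.6,0]
  ],
  "rot": [
    [0,0,-0.027],
    [0,0,-0.054],
    [0,0,-0.081],
    [0,0,-0.108],
    [0,0,-0.135],
    [0,0,-0.162],
    [0,0,-0.189],
    [0,0,-0.216],
    [0,0,-0.23],
    [0,0,-0.243]
  ],
  "grip": [0,0,0,0,0,0,0,0,0,0]
}}

```text
time_s: 10.2
eef_pos: [0.5037, -0.1727, 0.0678]
eef_rot: [0.0, 0.999, -0.041, 0.0]
wrist_force: [-1.9, -1.1, 0.1]
opening: 0.001
grasp_force: 0.7
```

```bash
cat > st.py <<'E'
from h import *
from bench import readout,vision
o=readout.get_obs();print(ang(o),o['wrist_force'].round(1) if hasattr(o['wrist_force'],'round') else o['wrist_force'])
q=np.array(o['eef_rot']);r=R.from_quat(q[[1,2,3,0]]);x=r.apply([1,0,0]);print("tool yaw rel final",np.arctan2(x[1],x[0])-PSI)
c=vision.camera("scene");hsv=cv2.cvtColor(c["color"],cv2.COLOR_RGB2HSV)
y=cv2.inRange(hsv,(15,140,90),(32,255,255));k,l,s,ce=cv2.connectedComponentsWithStats(y)
for i in range(1,k):
    if s[i,4]>8 and np.hypot(*(ce[i]-(245,221)))<90: print(" brass",s[i],ce[i].round(1),plane(c,ce[i],.053).round(4))
cv2.imwrite("pics/now.png",c["color"][130:280,150:350,::-1].repeat(4,0).repeat(4,1))
E
python3 st.py
```

```text
(np.float64(-0.10540307352182277), np.float64(0.10790512408706676)) [-1.9 -1.1  0.1]
tool yaw rel final -0.12179773112911499
 brass [297 212   3   7  13] [298.2 215.1] [[0.528  0.0074 0.053 ]]
```

View pics/now.png

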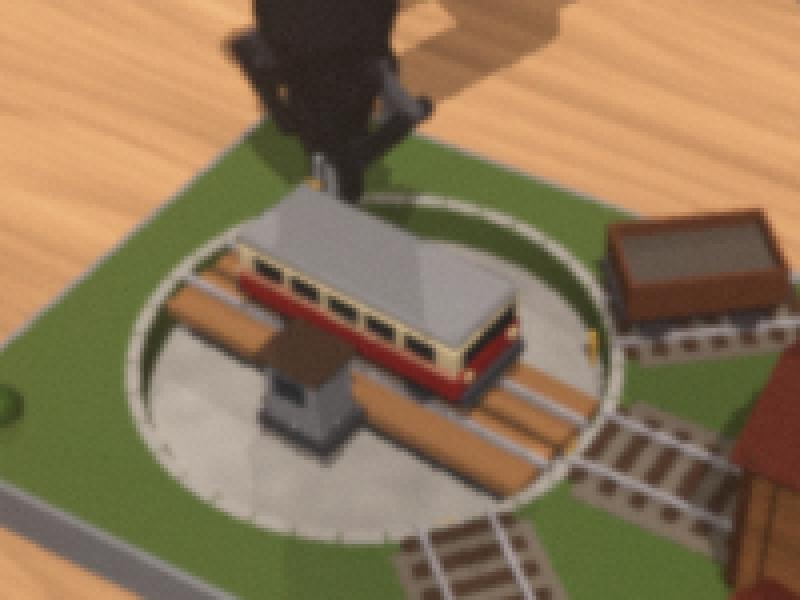

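The post shows at (315,183) and the bridge nose is still about 0.1 rad short of the shelter road rails. I continue slowly.

Request:
{"op": "play_rows", "data": {
  "xyz": [
    [0.4,0.3,0],
    [0.9,0.7,0],
    [1.3,1.0,0],
    [1.7,1.3,0],
    [2.2,1.7,0],
    [2.6,2.0,0],
    [3.0,2.3,0],
    [3.4,2.6,0],
    [3.9,3.0,0],
    [3.9,3.0,0]
  ],
  "rot": [
    [0,0,-0.005],
    [0,0,-0.01],
    [0,0,-0.015],
    [0,0,-0.02],
    [0,0,-0.025],
    [0,0,-0.03],
    [0,0,-0.035],
    [0,0,-0.04],
    [0,0,-0.045],
    [0,0,-0.045]
  ],
  "grip": [0,0,0,0,0,0,0,0,0,0]
}}

```text
time_s: 11.5
eef_pos: [0.5068, -0.1757, 0.0676]
eef_rot: [-0.0, 1.0, -0.019, -0.001]
wrist_force: [-2.9, 3.1, 1.4]
opening: 0.002
grasp_force: 1.7
```

```bash
python3 st.py
```

```text
(np.float64(-0.06564149499769423), np.float64(0.10813475102194976)) [-2.9  3.1  1.4]
tool yaw rel final -0.07759591066449734
 brass [297 212   3   7  12] [298.2 215. ] [[0.5277 0.0075 0.053 ]]
```

Request:
{"op": "play_rows", "data": {
  "xyz": [
    [0.2,0.1,0],
    [0.4,0.3,0],
    [0.5,0.4,0],
    [0.7,0.5,0],
    [0.9,0.7,0],
    [1.1,0.8,0],
    [1.2,0.9,0],
    [1.4,1.0,0],
    [1.5,1.1,0],
    [1.5,1.1,0]
  ],
  "rot": [
    [0,0,-0.002],
    [0,0,-0.004],
    [0,0,-0.006],
    [0,0,-0.008],
    [0,0,-0.01],
    [0,0,-0.012],
    [0,0,-0.014],
    [0,0,-0.016],
    [0,0,-0.018],
    [0,0,-0.018]
  ],
  "grip": [0,0,0,0,0,0,0,0,0,0]
}}

```text
time_s: 12.8
eef_pos: [0.5094, -0.1776, 0.0682]
eef_rot: [0.0, 1.0, -0.01, 0.001]
wrist_force: [0.6, 0.2, -0.5]
opening: 0.001
grasp_force: 0.0
```

```bash
python3 st.py
```

```text
(np.float64(-0.03558656083963552), np.float64(0.10784329222472332)) [ 0.6  0.2 -0.5]
tool yaw rel final -0.05981653153619703
 brass [297 212   3   7  13] [298.2 215.1] [[0.528  0.0074 0.053 ]]
```

The force is gone and the pusher is about 0.03 rad short, so the bridge has probably run home. I'll check the alignment.

Run:
```python
from h import *
from bench import vision,readout
c=vision.camera("side");np.savez("side1.npz",**c);s=vision.camera("scene");np.savez("scene1.npz",**s)
# rectified rail-top plane view in yard frame, 2px/mm, x -60..60, y -120..240 shown sideways
def rect(c,z):
    y,x=np.mgrid[90:-90:-.4,-130:240:.4][0],np.mgrid[90:-90:-.4,-130:240:.4][1]
    Y=x;X=-y
    w=np.stack([O[0]+(np.cos(PSI)*X-np.sin(PSI)*Y)/1000,O[1]+(np.sin(PSI)*X+np.cos(PSI)*Y)/1000,np.full_like(X,z)],-1)
    T=np.linalg.inv(c["extrinsics"]);p=w@T[:3,:3].T+T[:3,3];p=p@c["camera_matrix"].T
    return cv2.remap(c["color"][...,::-1].copy(),(p[...,0]/p[...,2]).astype(np.float32),(p[...,1]/p[...,2]).astype(np.float32),cv2.INTER_LINEAR)
im=np.vstack([rect(s,.039),rect(c,.039)]);f=min(800/im.shape[1],590/im.shape[0]);cv2.imwrite("pics/rect1.png",cv2.resize(im,None,fx=f,fy=f));print(im.shape,f)
```

```text
(900, 925, 3) 0.6555555555555556
```

View pics/rect1.png

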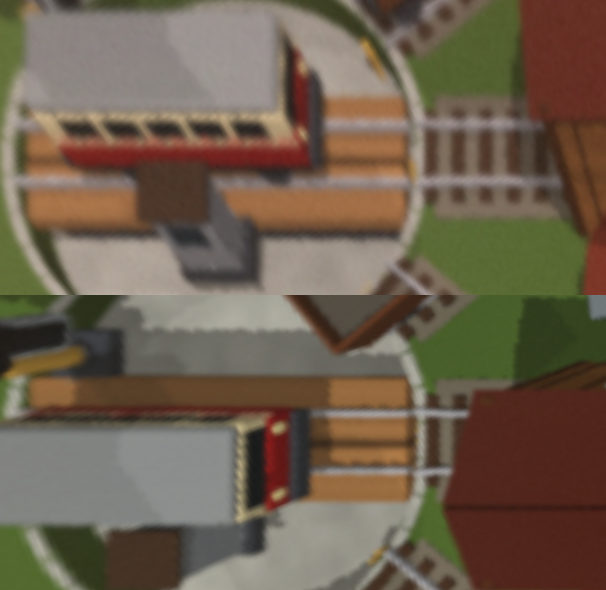

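The bridge rails line up with the shelter road rails in both rectified views: rows 124/182 across the joint at column 415, and rows 412/470 in the lower one. It is clicked home, so I retract and lift.

Request:
{"op": "play_rows", "data": {
  "xyz": [
    [-5,0,0],
    [-12,0,0],
    [-15,0,-15],
    [-15,0,-45],
    [-15,0,-90],
    [-15,0,-90],
    [-15,0,-90],
    [-15,0,-90],
    [-15,0,-90],
    [-15,0,-90]
  ],
  "rot": [
    [0,0,0],
    [0,0,0],
    [0,0,0],
    [0,0,0],
    [0,0,-0.15],
    [0,0,-0.3],
    [0,0,-0.45],
    [0,0,-0.6],
    [0,0,-0.75],
    [0,0,-0.9]
  ],
  "grip": [0,0,0,0,0,0,0,0,0,0]
}}

```text
time_s: 14.2
eef_pos: [0.4937, -0.177, 0.159]
eef_rot: [0.001, 0.904, 0.428, 0.0]
wrist_force: [-1.0, -0.2, 0.2]
opening: -0.002
grasp_force: 0.0
```

Run:
```python
from h import *
from bench import readout
o=readout.get_obs();p=W((1,-125));print(o['eef_pos'],o['q'],p,rel(o,[*p,.157],PSI+np.pi/2))
```

```text
[ 0.49373984 -0.17700865  0.15901791] [-5.70781225e-01  1.71371101e-01  1.81575474e+00  4.89226241e-05
  1.15311465e+00  1.14382685e-01] [ 0.5830603  -0.21835701] (array([24.5, 95.3,  2.2]), array([ 0.001,  0.   , -0.726]))
```

Request:
{"op": "play_rows", "data": {
  "xyz": [
    [4,16,0],
    [8,32,0],
    [12,48,0],
    [16,64,0],
    [20,80,0],
    [24.5,95,2],
    [24.5,95,2],
    [24.5,95,2],
    [24.5,95,2],
    [24.5,95,2]
  ],
  "rot": [
    [0,0,-0.12],
    [0,0,-0.24],
    [0,0,-0.36],
    [0,0,-0.48],
    [0,0,-0.6],
    [0,0,-0.726],
    [0,0,-0.726],
    [0,0,-0.726],
    [0,0,-0.726],
    [0,0,-0.726]
  ],
  "grip": [0,0,0,0,0,0,0,0,0,0]
}}

```text
time_s: 15.45
eef_pos: [0.5822, -0.2183, 0.156]
eef_rot: [0.0, 0.695, 0.719, -0.0]
wrist_force: [1.0, 0.4, -0.4]
opening: -0.002
grasp_force: 0.0
```

Run:
```python
from h import *
from bench import readout,vision
o=readout.get_obs();p=W((1,-125));print(o['eef_pos'],rel(o,[*p,.068],PSI+np.pi/2))
c=vision.camera("scene")["color"][130:280,150:350,::-1];w=vision.camera("wrist")["color"][...,::-1]
cv2.imwrite("pics/two.png",np.hstack([cv2.resize(c,(400,300),interpolation=cv2.INTER_CUBIC),cv2.resize(w,(400,300))]))
```

```text
[ 0.58222629 -0.21826556  0.15600107] (array([-0.1,  0.8, 88. ]), array([ 0.   ,  0.   , -0.005]))
```

View pics/two.png

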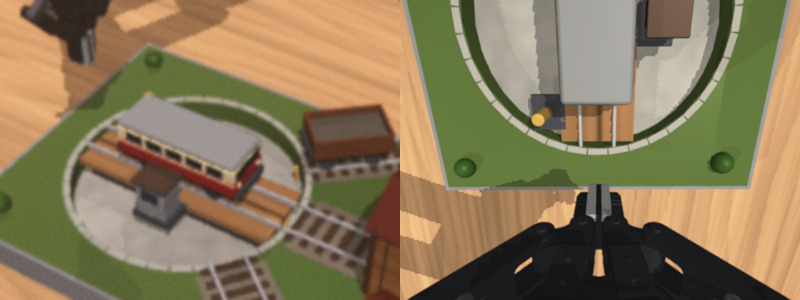

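The rails (columns 581/614 in the wrist view) are centred on the fingers (column 598), and the car sits squarely on the bridge. I'll check the camera clearance and descend.

Run:
```python
from bench import vision
print(vision.camera("wrist")["hand_eye"].round(3))
```

```text
[[ 0.    -0.948 -0.319  0.082]
 [ 1.     0.     0.001  0.001]
 [-0.001 -0.319  0.948 -0.124]
 [ 0.     0.     0.     1.   ]]
```

Request:
{"op": "play_rows", "data": {
  "xyz": [
    [0,0.5,15],
    [0,0.5,30],
    [0,0.5,45],
    [0,0.5,58],
    [0,0.5,70],
    [0,0.5,79],
    [0,0.5,85],
    [0,0.5,88],
    [0,0.5,88],
    [0,0.5,88]
  ],
  "rot": [
    [0,0,0],
    [0,0,0],
    [0,0,0],
    [0,0,0],
    [0,0,0],
    [0,0,0],
    [0,0,0],
    [0,0,0],
    [0,0,0],
    [0,0,0]
  ],
  "grip": [0,0,0,0,0,0,0,0,0,0]
}}

```text
time_s: 16.85
eef_pos: [0.5833, -0.2185, 0.0682]
eef_rot: [0.0, 0.694, 0.72, 0.0]
wrist_force: [-0.4, -0.1, 0.5]
opening: -0.003
grasp_force: 0.0
```

```bash
cat > yd.py <<'E'
from h import *
from bench import readout
o=readout.get_obs();d=np.array(o['eef_pos'][:2])-O;c,s=np.cos(PSI),np.sin(PSI)
print("yard mm",(np.array([[c,s],[-s,c]])@d*1000).round(2),"z",round(o['eef_pos'][2],4),"F",np.round(np.array([[c,s],[-s,c]])@np.array(o['wrist_force'][:2]),1))
E
python3 yd.py
```

```text
yard mm [   1.23 -125.19] z 0.0682 F [-0.4 -0.1]
```

Request:
{"op": "play_rows", "data": {
  "xyz": [
    [6,0,0],
    [14,0,0],
    [22,0,0],
    [27,0,0],
    [29,0,0],
    [31,0,0],
    [33,0,0],
    [35,0,0],
    [37,0,0],
    [39,0,0]
  ],
  "rot": [
    [0,0,0],
    [0,0,0],
    [0,0,0],
    [0,0,0],
    [0,0,0],
    [0,0,0],
    [0,0,0],
    [0,0,0],
    [0,0,0],
    [0,0,0]
  ],
  "grip": [0,0,0,0,0,0,0,0,0,0]
}}

```text
time_s: 18.1
eef_pos: [0.5816, -0.1793, 0.0678]
eef_rot: [-0.0, 0.694, 0.72, -0.0]
wrist_force: [-0.3, -0.1, -0.4]
opening: -0.003
grasp_force: 0.0
```

```bash
python3 yd.py
```

```text
yard mm [  1.08 -85.94] z 0.0678 F [-0.3 -0. ]
```

Request:
{"op": "play_rows", "data": {
  "xyz": [
    [2,0,0],
    [4,0,0],
    [6,0,0],
    [8,0,0],
    [10,0,0],
    [12,0,0],
    [14,0,0],
    [16,0,0],
    [18,0,0],
    [20,0,0]
  ],
  "rot": [
    [0,0,0],
    [0,0,0],
    [0,0,0],
    [0,0,0],
    [0,0,0],
    [0,0,0],
    [0,0,0],
    [0,0,0],
    [0,0,0],
    [0,0,0]
  ],
  "grip": [0,0,0,0,0,0,0,0,0,0]
}}

```text
time_s: 19.35
eef_pos: [0.5809, -0.1593, 0.0678]
eef_rot: [0.0, 0.694, 0.72, -0.0]
wrist_force: [-0.1, -2.5, 0.7]
opening: -0.002
grasp_force: 1.3
```

```bash
python3 yd.py
```

```text
yard mm [  1.24 -65.92] z 0.0678 F [-0.2 -2.5]
```

Request:
{"op": "play_rows", "data": {
  "xyz": [
    [4,0,0],
    [8,0,0],
    [13,0,0],
    [17,0,0],
    [22,0,0],
    [26,0,0],
    [31,0,0],
    [36,0,0],
    [40,0,0],
    [45,0,0]
  ],
  "rot": [
    [0,0,0],
    [0,0,0],
    [0,0,0],
    [0,0,0],
    [0,0,0],
    [0,0,0],
    [0,0,0],
    [0,0,0],
    [0,0,0],
    [0,0,0]
  ],
  "grip": [0,0,0,0,0,0,0,0,0,0]
}}

```text
time_s: 20.6
eef_pos: [0.5793, -0.1142, 0.0678]
eef_rot: [0.0, 0.694, 0.72, 0.0]
wrist_force: [-0.1, -3.7, 0.8]
opening: 0.001
grasp_force: 1.4
```

```bash
python3 yd.py
python3 - <<'E'
from h import *
from bench import vision
cv2.imwrite("pics/mid.png",vision.camera("scene")["color"][130:310,150:430,::-1].repeat(2,0).repeat(2,1))
E
```

```text
yard mm [  1.43 -20.8 ] z 0.0678 F [-0.2 -3.7]
```

View pics/mid.png

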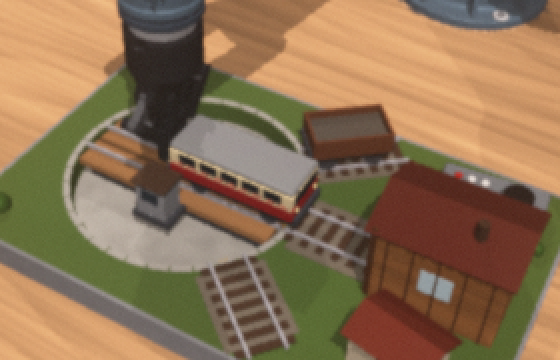

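The car (front at 305,205) is straight on the rails and crossing onto the shelter road. I keep pushing.

Request:
{"op": "play_rows", "data": {
  "xyz": [
    [4,0,0],
    [8,0,0],
    [13,0,0],
    [17,0,0],
    [22,0,0],
    [26,0,0],
    [31,0,0],
    [36,0,0],
    [40,0,0],
    [45,0,0]
  ],
  "rot": [
    [0,0,0],
    [0,0,0],
    [0,0,0],
    [0,0,0],
    [0,0,0],
    [0,0,0],
    [0,0,0],
    [0,0,0],
    [0,0,0],
    [0,0,0]
  ],
  "grip": [0,0,0,0,0,0,0,0,0,0]
}}

```text
time_s: 21.9
eef_pos: [0.5776, -0.0692, 0.0678]
eef_rot: [-0.0, 0.694, 0.72, -0.0]
wrist_force: [0.4, -4.0, 0.7]
opening: 0.0
grasp_force: 1.4
```

Request:
{"op": "play_rows", "data": {
  "xyz": [
    [4,0,0],
    [8,0,0],
    [13,0,0],
    [17,0,0],
    [22,0,0],
    [26,0,0],
    [31,0,0],
    [36,0,0],
    [40,0,0],
    [45,0,0]
  ],
  "rot": [
    [0,0,0],
    [0,0,0],
    [0,0,0],
    [0,0,0],
    [0,0,0],
    [0,0,0],
    [0,0,0],
    [0,0,0],
    [0,0,0],
    [0,0,0]
  ],
  "grip": [0,0,0,0,0,0,0,0,0,0]
}}

```text
time_s: 23.15
eef_pos: [0.576, -0.0243, 0.0678]
eef_rot: [0.0, 0.694, 0.72, -0.0]
wrist_force: [0.6, -3.0, 0.1]
opening: -0.002
grasp_force: 1.4
```

```bash
python3 yd.py
```

```text
yard mm [ 1.82 69.22] z 0.0678 F [ 0.5 -3. ]
```

Request:
{"op": "play_rows", "data": {
  "xyz": [
    [4,0,0],
    [8,0,0],
    [13,0,0],
    [17,-0.2,0],
    [22,-0.2,0],
    [26,-0.3,0],
    [31,-0.3,0],
    [36,-0.4,0],
    [40,-0.4,0],
    [43,-0.4,0]
  ],
  "rot": [
    [0,0,0],
    [0,0,0],
    [0,0,0],
    [0,0,0],
    [0,0,0],
    [0,0,0],
    [0,0,0],
    [0,0,0],
    [0,0,0],
    [0,0,0]
  ],
  "grip": [0,0,0,0,0,0,0,0,0,0]
}}

```text
time_s: 24.4
eef_pos: [0.574, 0.0187, 0.0678]
eef_rot: [-0.0, 0.694, 0.72, -0.0]
wrist_force: [0.2, -2.9, 0.2]
opening: 0.0
grasp_force: 1.4
```

```bash
python3 yd.py
```

```text
yard mm [  1.59 112.26] z 0.0678 F [ 0.  -2.9]
```

Request:
{"op": "play_rows", "data": {
  "xyz": [
    [1,0,0],
    [2,0,0],
    [3,0,0],
    [4,0,0],
    [5,0,0],
    [6,0,0],
    [7,0,0],
    [8,0,0],
    [9,0,0],
    [10,0,0]
  ],
  "rot": [
    [0,0,0],
    [0,0,0],
    [0,0,0],
    [0,0,0],
    [0,0,0],
    [0,0,0],
    [0,0,0],
    [0,0,0],
    [0,0,0],
    [0,0,0]
  ],
  "grip": [0,0,0,0,0,0,0,0,0,0]
}}

```text
time_s: 25.65
eef_pos: [0.5737, 0.0285, 0.0678]
eef_rot: [-0.0, 0.694, 0.72, -0.0]
wrist_force: [-0.2, -2.7, 1.7]
opening: 0.002
grasp_force: 1.4
```

```bash
python3 yd.py
```

```text
yard mm [  1.64 122.06] z 0.0678 F [-0.3 -2.7]
```

Request:
{"op": "play_rows", "data": {
  "xyz": [
    [0.4,0,0],
    [0.8,0,0],
    [1.2,0,0],
    [1.6,0,0],
    [2,0,0],
    [2.4,0,0],
    [2.8,0,0],
    [3.2,0,0],
    [3.6,0,0],
    [4,0,0]
  ],
  "rot": [
    [0,0,0],
    [0,0,0],
    [0,0,0],
    [0,0,0],
    [0,0,0],
    [0,0,0],
    [0,0,0],
    [0,0,0],
    [0,0,0],
    [0,0,0]
  ],
  "grip": [0,0,0,0,0,0,0,0,0,0]
}}

```text
time_s: 26.9
eef_pos: [0.5736, 0.0325, 0.0678]
eef_rot: [-0.0, 0.694, 0.72, -0.0]
wrist_force: [0.8, -3.0, 1.4]
opening: -0.0
grasp_force: 1.4
```

Request:
{"op": "play_rows", "data": {
  "xyz": [
    [0.4,0,0],
    [0.8,0,0],
    [1.2,0,0],
    [1.6,0,0],
    [2,0,0],
    [2.4,0,0],
    [2.8,0,0],
    [3.2,0,0],
    [3.6,0,0],
    [4,0,0]
  ],
  "rot": [
    [0,0,0],
    [0,0,0],
    [0,0,0],
    [0,0,0],
    [0,0,0],
    [0,0,0],
    [0,0,0],
    [0,0,0],
    [0,0,0],
    [0,0,0]
  ],
  "grip": [0,0,0,0,0,0,0,0,0,0]
}}

```text
time_s: 28.15
eef_pos: [0.5734, 0.0364, 0.0678]
eef_rot: [0.0, 0.694, 0.72, 0.0]
wrist_force: [-0.5, -2.3, 0.1]
opening: -0.001
grasp_force: 1.4
```

Request:
{"op": "play_rows", "data": {
  "xyz": [
    [0.4,0,0],
    [0.8,0,0],
    [1.2,0,0],
    [1.6,0,0],
    [2,0,0],
    [2.4,0,0],
    [2.8,0,0],
    [3.2,0,0],
    [3.6,0,0],
    [4,0,0]
  ],
  "rot": [
    [0,0,0],
    [0,0,0],
    [0,0,0],
    [0,0,0],
    [0,0,0],
    [0,0,0],
    [0,0,0],
    [0,0,0],
    [0,0,0],
    [0,0,0]
  ],
  "grip": [0,0,0,0,0,0,0,0,0,0]
}}

```text
time_s: 29.4
eef_pos: [0.5733, 0.0404, 0.0678]
eef_rot: [-0.0, 0.694, 0.72, -0.0]
wrist_force: [0.0, -3.1, 0.7]
opening: 0.004
grasp_force: 1.4
```

Request:
{"op": "play_rows", "data": {
  "xyz": [
    [0.4,0,0],
    [0.8,0,0],
    [1.2,0,0],
    [1.6,0,0],
    [2,0,0],
    [2.4,0,0],
    [2.8,0,0],
    [3.2,0,0],
    [3.6,0,0],
    [4,0,0]
  ],
  "rot": [
    [0,0,0],
    [0,0,0],
    [0,0,0],
    [0,0,0],
    [0,0,0],
    [0,0,0],
    [0,0,0],
    [0,0,0],
    [0,0,0],
    [0,0,0]
  ],
  "grip": [0,0,0,0,0,0,0,0,0,0]
}}

```text
time_s: 30.65
eef_pos: [0.5731, 0.0444, 0.0678]
eef_rot: [0.0, 0.694, 0.72, -0.0]
wrist_force: [0.7, -3.4, 0.3]
opening: 0.004
grasp_force: 1.5
```

Request:
{"op": "play_rows", "data": {
  "xyz": [
    [0.4,0,0],
    [0.8,0,0],
    [1.2,0,0],
    [1.5,0,0],
    [1.8,0,0],
    [2.1,0,0],
    [2.4,0,0],
    [2.6,0,0],
    [2.8,0,0],
    [3,0,0]
  ],
  "rot": [
    [0,0,0],
    [0,0,0],
    [0,0,0],
    [0,0,0],
    [0,0,0],
    [0,0,0],
    [0,0,0],
    [0,0,0],
    [0,0,0],
    [0,0,0]
  ],
  "grip": [0,0,0,0,0,0,0,0,0,0]
}}

```text
time_s: 31.9
eef_pos: [0.5731, 0.047, 0.0678]
eef_rot: [0.0, 0.694, 0.72, -0.0]
wrist_force: [0.2, -7.0, -0.0]
opening: -0.002
grasp_force: 3.2
```

The push force has risen from 3 N to 7 N, so the buffer is pressed by about 2–3 mm. I back away and lift.

Request:
{"op": "play_rows", "data": {
  "xyz": [
    [-1,0,0],
    [-3,0,0],
    [-8,0,0],
    [-16,0,0],
    [-26,0,0],
    [-36,0,0],
    [-40,0,-25],
    [-40,0,-60],
    [-40,0,-95],
    [-40,0,-95]
  ],
  "rot": [
    [0,0,0],
    [0,0,0],
    [0,0,0],
    [0,0,0],
    [0,0,0],
    [0,0,0],
    [0,0,0],
    [0,0,0],
    [0,0,0],
    [0,0,0]
  ],
  "grip": [0,0,0,0,0,0,0,0,0,0]
}}

```text
time_s: 33.15
eef_pos: [0.5767, 0.0064, 0.1663]
eef_rot: [0.003, 0.694, 0.72, 0.002]
wrist_force: [0.0, 0.3, 0.2]
opening: -0.001
grasp_force: 0.0
```

```bash
python3 yd.py
python3 - <<'E'
from h import *
from bench import vision
a=vision.camera("scene")["color"][130:310,150:430,::-1];w=vision.camera("wrist")["color"][...,::-1]
cv2.imwrite("pics/end.png",np.hstack([cv2.resize(a,(430,300),interpolation=cv2.INTER_CUBIC),cv2.resize(w,(360,300))]))
E
```

```text
yard mm [ 3.79 99.86] z 0.1663 F [0.  0.3]
```

View pics/end.png

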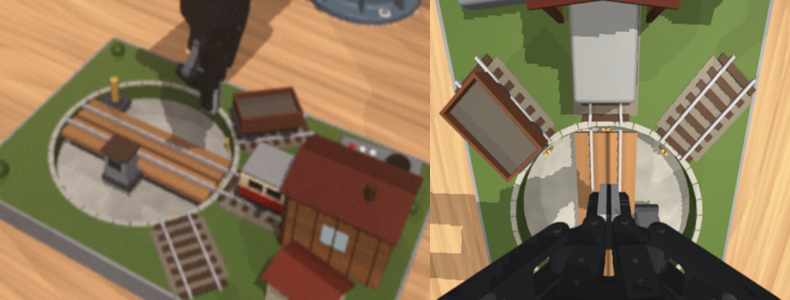

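The car is in the shelter on the rails (wrist view, 604,50). The bridge rails line up with the road (605,130), and the wagon is untouched at (490,125).

```bash
python3 -c "
from bench import ctrl
print(ctrl.hand_in())"
```

```text
the job is handed in; nothing more can be done
None
```

The job is handed in: the bridge is clicked home in line with the shelter road, and the railcar is on the rails resting against the buffer stop. The highest push I read on the stop was about 7 N, the run took about 33 s, and the wagon, hut and controller were left alone.

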